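# Close the praline mould and hold it pressed

## Task

Pull the drawer of the small drawer unit wide open by its handle, lift the upper half of the metal praline mould out by its black grip bar, and fit it on the two brass dowels of the lower half on the wooden board, so that the halves close flush; either way round is fine. Finish while still holding the grip bar and pressing the closed mould down firmly, with a push of about 10 to 20 N: do not let go. Leave the tin, jam jar, salt shaker, mug and kitchen timer where they stand.

Things in the scene. Friction and masses are not known exactly. Their poses are not given: they have to be found in the camera images.
- unit: small wooden drawer unit (fixed) with one white-fronted drawer, 200 mm deep x 170 mm wide x 90 mm high, standing on the worktop left of the hob. Origin: centre of its underside; its x axis points from the front to the back, so the drawer slides out along its -x; y across its width; z up.
- unit_drawer0 (a joint): drawer travel in m: 0 shut, 0.134 fully out (along the unit's -x); about 1 N of friction, no latch. Inside the drawer is 155 mm long, 128 mm wide, 46 mm deep; its floor is 22 mm above the worktop.
- unit_drawer0_handle (a point): middle of the drawer's horizontal steel bar handle: bar 11 mm thick, 85 mm long along the unit's y, 35 mm out from the drawer front, 52 mm above the worktop (moves with the drawer). The unit's top edge is 38 mm above it.
- mould_upper: upper mould half (loose, 0.25 kg; sizes in mm), flat in the drawer, long side roughly across it: aluminium plate 100 (x) x 56 (y) x 16 with a black grip bar on its middle, 46 long (x), 12 wide (y), 28 above the plate (total height 44). Two through holes of 11 diameter at x = -39 and +39, y = 0. Origin: centre of its underside; the same after a half turn.
- mould_lower: lower mould half (loose, 0.7 kg; sizes in mm) on the wooden board: aluminium block 100 (x) x 56 (y) x 24 with two round cavities; at x = -39 and +39, y = 0 upright brass dowels of 8 diameter, 13 tall, the last 4 tapered to 4. Origin: centre of its underside; the same after a half turn. Closed flush, the upper half's origin lies 24 above this one.
- hob_board: wooden board (fixed) over the hob, 280 (x) x 480 (y) x 18 mm; origin: centre of its underside; its top is 49 mm above the worktop.
- tin: food tin, 58 diameter, 72 mm high, at the back of the board; origin: centre of its base. Not to be moved.
- jam_jar: jam jar with a white lid, 58 diameter, 100 mm high, at the back of the board; origin: centre of its base. Not to be moved.
- salt_shaker: salt shaker, 44 diameter, 90 mm high, at the back of the board; origin: centre of its base. Not to be moved.
- mug: blue-striped mug, 84 x 118 x 101 mm with its handle, on the worktop to the right of the hob; origin: underside, middle of its outline with the handle. Not to be moved.
- timer: red and white kitchen timer, 63 diameter, 48 mm high, on the worktop to the right of the hob; origin: centre of its base. Not to be moved.

How it is judged:
By the outcome, as a careful person would: the job done as asked, in the order asked, and still so for the second after the job is handed in, while the arm keeps its last pose, push and grip.
It also fails if it takes over 64 s, if anything falls off the work surface, if the arm or the gripper's body presses on something with over 40 N, if the wrist force passes 120 N, or if a joint passes its speed limit or range.

## Robot

A 6-joint arm with a two-finger parallel gripper is mounted at the origin on a cart in front of the work surface, level with it; the furniture and walls round the work are solid. World frame = base frame: x ahead of the robot, y to its left, z up, the work surface at z = 0. Lengths are in m, angles in rad, forces in N, time in s.
With the tool pointing down it reaches from about 0.3 to 0.85 m from the base axis. Payload 5.4 kg.
Tool frame: the origin (TCP) lies at the very end of the fingers, on their centre line; the grasp point (between the pads) lies 19 mm behind it (robot.grip_depth is the z of the grasp point in the tool frame, in m); z points along the fingers, y is the line along which they close (so a half turn about z gives the same grasp; the last joint's range is limited). The gripper opens to 85 mm and grips with 20 to 120 N. Pads are 22 mm wide; open, the fingers measure 114 mm over their backs; the gripper's body (76 mm by 85 mm) begins 54 mm behind the grasp point. The pads swing forward as they close: fully open they stand 13 mm farther back than shut.
Start: joints at [1.063, 0.158, 1.597, -0, 1.386, -0.21], TCP at [0.169, 0.55, 0.231] pointing down, gripper open.
Joint ranges: [-2.91, 2.91], [-0.94, 2.29], [0.18, 2.7], [-1.29, 4.43], [0.17, 2.64], [-3, 3]. Speed limits (rad/s): [2.57, 2.57, 3.14, 3.14, 3.14, 3.14].

## Interface

Orientations are given as a unit quaternion [x, y, z, w].
In Python, from bench import robot gives the robot as it stands.
- The arm moves only by the tool arm_command, never from a script. Its argument "deltas" is one flat list of numbers, 4 for each row, row after row: the shift along the tool's x, y, z in mm, then the turn about the tool's z in degrees. In form: [x, y, z, spin, x, y, z, spin, ...]. A call has 1 to 10 rows; each row is the pose to reach, as a shift and turn from the pose commanded when the call began, along the tool's axes at that moment; what a row does not reach only later rows make up. A row lasts 1/12 s, in which the tool goes at most 41.7 mm and 7.16 degrees, less where a joint would pass 70% of its speed; a pose out of reach is approached as far as the arm can. A call with a gripper value outside its range is refused whole. "grip" is the opening, from 0 (shut) to 1 (fully open), set as the call begins (left out, the last holds). The fingers move at their own pace and stop on an object; the grip force is fixed at half the most. Time passes only in rows, so rows that repeat a pose let the fingers close. It gives the time, the measured TCP pose, the force, the opening and the grip force at its end, in the units of the state.
- robot.get_obs(): the state, without advancing time (a new reading comes with each control period).
- robot.capture(name): name is "side" or "top" or "wrist"; returns a dict with "frame" (384x512x3 uint8, blue, green, red), "depth" (384x512 float32, m along the optical axis (not along the pixel's ray), 0 where there is no reading), "intrinsics" (3x3 intrinsics, pixels), "world_to_cam" (4x4, takes a point from world to camera coordinates); the wrist camera has in their place "hand_eye" (4x4, takes a point from camera to tool coordinates, whose origin is the TCP and whose axes are the flange's). Camera axes: x right, y up, looking along -z (the intrinsics and any distortion apply to the point x, -y, -z); pixel columns grow to the right and rows downward; lengths in m; the calibration is good to about 2 mm. A picture is of the moment at which its call begins: read the wrist's pose just before it.
- robot.hand_in(): hands the job in; it is judged then, once.
The state is a dict: "time_s": time; "joint_positions": joint angles; "joint_vel": joint speeds; "joint_efforts": joint torques, N m; "eef_pos": TCP position; "ee_rot": TCP orientation; "force": force on the tool from outside, world axes, zero at the start; "torque": the same for the moment, N m; "grip_width": opening from 0.0 (shut) to 1.0 (fully open); "grip_force": force on a finger pad.
Only numpy, scipy, OpenCV 4.12 (cv2) and the standard library are available. Lean on these libraries where they do the work, as an engineer would, in place of code of your own. Each camera call takes 0.05 s, during which the arm holds its last target. There are 200 camera calls.

## Working session

There is one attempt and no reset: what is moved stays moved. The work goes in short steps, Python scripts to look and compute and a tool call to move; the robot and the scene stay as the last step left them, time stands still between calls to the robot, and variables do not carry over. Pictures are saved under pics/ and viewed, at most 10 in all, crops included, and the job is handed in when it is done.

Besides the shell and the picture viewer there is one more tool, called after ">>>" as name(argument=value, ...) on one line, values as JSON. arm_command: Moves the arm, as the interface text tells. Its arguments: {"type":"object","properties":{"deltas":{"type":"array"},"grip":{"type":"number"}},"required":["deltas"]}

```bash
mkdir -p pics; ls; cat > h.py <<'E'
import numpy as np, cv2
from bench import robot
from scipy.spatial.transform import Rotation as R
def snap(cam,fn):
    o=robot.get_obs(); c=robot.capture(cam)
    K=np.array(c['intrinsics'])
    if cam=='wrist':
        T=np.eye(4);T[:3,:3]=R.from_quat(o['ee_rot']).as_matrix();T[:3,3]=o['eef_pos']
        c2w=T@np.array(c['hand_eye'])
    else: c2w=np.linalg.inv(np.array(c['world_to_cam']))
    cv2.imwrite(f'pics/{fn}.png',c['frame'])
    np.savez(f'pics/{fn}.npz',f=c['frame'],d=c['depth'],K=K,c2w=c2w)
    return c
def load(fn):
    return np.load(f'pics/{fn}.npz')
def cloud(fn):
    z=load(fn);d=z['d'];K=z['K'];v,u=np.mgrid[:d.shape[0],:d.shape[1]]
    P=np.stack([(u-K[0,2])/K[0,0]*d,-(v-K[1,2])/K[1,1]*d,-d,np.ones_like(d)],-1)
    W=(P@z['c2w'].T)[...,:3]; W[d<=0]=np.nan
    return W
E
python3 - <<'E'
from h import *
o=robot.get_obs();print({k:np.round(v,3) for k,v in o.items()})
a=snap('top','top0');b=snap('side','side0')
print([k for k in a], a['intrinsics'])
cv2.imwrite('pics/both0.png',cv2.resize(np.hstack([a['frame'],b['frame']]),(800,300)))
for n in('top0','side0'): print(np.round(load(n)['c2w'],3))
E
```

```text
pics
{'time_s': np.float64(0.0), 'joint_positions': array([ 1.063,  0.159,  1.598, -0.   ,  1.386, -0.21 ]), 'joint_vel': array([ 0.001, -0.   ,  0.   ,  0.001, -0.001, -0.   ]), 'joint_efforts': array([ 0.0000e+00, -3.9602e+01, -3.3142e+01, -0.0000e+00,  9.0000e-03,
       -0.0000e+00]), 'eef_pos': array([0.168, 0.549, 0.23 ]), 'ee_rot': array([ 0.148,  0.989, -0.001, -0.   ]), 'force': array([0.262, 1.494, 0.546]), 'torque': array([ 0.002, -0.009, -0.005]), 'grip_force': np.float64(0.0), 'grip_width': np.float64(1.001)}
['frame', 'depth', 'intrinsics', 'world_to_cam'] [[373.63896376   0.         251.3916384 ]
 [  0.         373.63896376 191.21850243]
 [  0.           0.           1.        ]]
[[-0.028  0.987 -0.161  0.424]
 [-0.998 -0.02   0.052 -0.07 ]
 [ 0.048  0.162  0.986  1.267]
 [ 0.     0.     0.     1.   ]]
[[-0.967  0.122 -0.225  0.341]
 [-0.256 -0.443  0.859  0.959]
 [ 0.005  0.888  0.459  0.64 ]
 [ 0.     0.     0.     1.   ]]
```

View pics/top0.png

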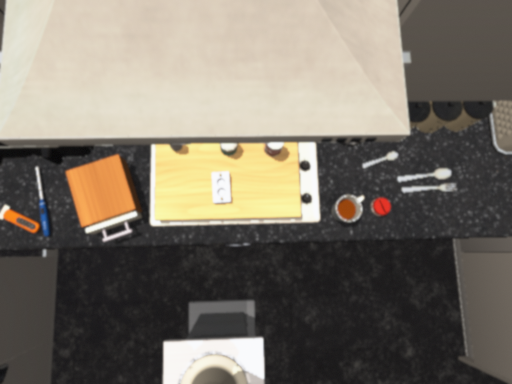

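View pics/side0.png

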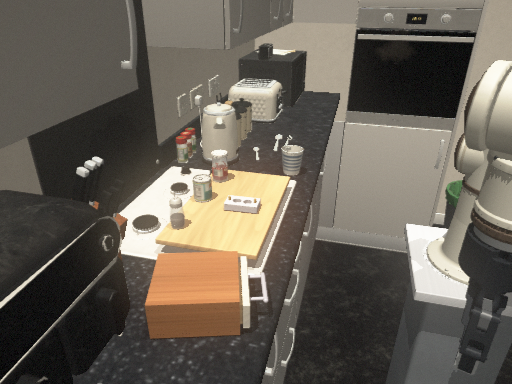

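The top view shows the drawer unit at about (102,190) with its handle near (117,232), and the lower mould on the board at (221,187). A hood covers the rear. The side view confirms the layout. Next I'll measure these with depth.

```bash
python3 - <<'E'
from h import *
np.set_printoptions(precision=4,suppress=True)
for n in('top0','side0'):
    W=cloud(n);z=W[...,2]
    print(n,'hood z',np.nanmedian(W[60:120,100:350],axis=(0,1)) if n=='top0' else '')
    m=(z>.08)&(z<.1)&(W[...,1]>.2)&(W[...,1]<.6)&(W[...,0]>.2)&(W[...,0]<.75)
    p=W[m]; r=cv2.minAreaRect((p[:,:2]*1000).astype(np.float32)); print('unit top',r,np.median(p[:,2]),len(p))
    print(cv2.boxPoints(r))
    m=(z>.045)&(z<.062)&(W[...,1]>.2)&(W[...,1]<.6)&(W[...,0]>.2)&(W[...,0]<.75)
    if n=='top0':
        m[:,:]&=False; m[218:245,98:136]=True; m&=(z>.04)&(z<.062)
        p=W[m]; r=cv2.minAreaRect((p[:,:2]*1000).astype(np.float32)); print('handle',r,np.median(p[:,2]),len(p))
    m=(z>.064)&(z<.095)&(abs(W[...,1]-.02)<.2)&(W[...,0]>.3)&(W[...,0]<.56)
    p=W[m]; r=cv2.minAreaRect((p[:,:2]*1000).astype(np.float32)); print('mould',r,np.median(p[:,2]),len(p)); 
a=cv2.imread('pics/top0.png')[140:250,50:250]
cv2.imwrite('pics/c0.png',cv2.resize(a,None,fx=4,fy=4,interpolation=2))
E
```

```text
top0 hood z [ 0.6398 -0.0628  0.7952]
unit top ((644.7551879882812, 367.0491943359375), (267.50537109375, 208.35655212402344), 18.455406188964844) 0.08968441973645824 3340
[[484.902  423.528 ]
 [550.8607 225.8871]
 [804.6084 310.5704]
 [738.6497 508.2112]]
handle ((506.4604797363281, 293.62945556640625), (41.76505661010742, 116.81938934326172), 18.351776123046875) 0.05551970237640047 194
mould ((0.0, 0.0), (0.0, 0.0), 0.0) nan 0
side0 hood z 
unit top ((648.8184204101562, 370.4744873046875), (276.615234375, 213.0042266845703), 18.074920654296875) 0.09036464787037113 5041
[[484.2927 428.8095]
 [550.3795 226.3167]
 [813.3442 312.1395]
 [747.2574 514.6323]]
mould ((0.0, 0.0), (0.0, 0.0), 0.0) nan 0
  return _methods._mean(a, axis=axis, dtype=dtype,
  ret = ret.dtype.type(ret / rcount)
```

View pics/c0.png

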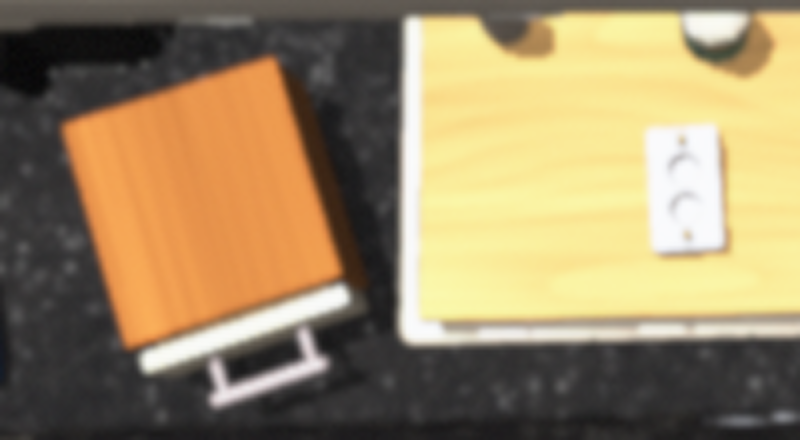

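```bash
cat >> h.py <<'E'
def proj(fn,uv,zz):
    q=load(fn);K=q['K'];T=q['c2w'];uv=np.atleast_2d(uv).astype(float)
    r=np.stack([(uv[:,0]-K[0,2])/K[0,0],-(uv[:,1]-K[1,2])/K[1,1],-np.ones(len(uv))],1)@T[:3,:3].T
    return T[:3,3]+r*((zz-T[2,3])/r[:,2])[:,None]
def ang(a,b): return np.degrees(np.arctan2(b[1]-a[1],b[0]-a[0]))
E
python3 - <<'E'
from h import *
np.set_printoptions(precision=4,suppress=True)
f=lambda l:[(50+(u-1.5)/4,140+(v-1.5)/4) for u,v in l]
c=proj('top0',f([(62,125),(275,58),(343,273),(130,348)]),.09);print(c,ang(c[3],c[0]),ang(c[2],c[1]),ang(c[2],c[3]))
h=proj('top0',f([(212,400),(327,362)]),.0575);print('handle',h,h.mean(0),ang(h[1],h[0]))
d=proj('top0',f([(683,140),(687,237)]),.086);print('dowels',d,d.mean(0),ang(d[1],d[0]),np.linalg.norm(d[0]-d[1]))
W=cloud('top0');print(W[187,221],W[187,200])
W=cloud('side0');z=W[...,2];print(W[204,242],W[290,262])
m=(z>.066)&(z<.08)&(abs(W[...,1]-.05)<.15)&(W[...,0]>.45)&(W[...,0]<.72);p=W[m];print(len(p),cv2.minAreaRect((p[:,:2]*1000).astype(np.float32)))
# handle in side
m=np.zeros(z.shape,bool);m[262:308,248:272]=True;m&=(z>.045)&(z<.06)
for q in W[m][::6]:print(q)
# hood front low edge
W=cloud('top0');print('hood',W[132:142:3,150])
E
```

```text
[[0.6932 0.4532 0.09  ]
 [0.7451 0.2898 0.09  ]
 [0.571  0.2325 0.09  ]
 [0.5165 0.393  0.09  ]] 18.80108566828981 18.223769102385642 108.77102166220665
handle [[0.4765 0.3406 0.0575]
 [0.5041 0.2518 0.0575]] [0.4903 0.2962 0.0575] 107.30737281069264
dowels [[ 0.6733 -0.034   0.086 ]
 [ 0.5944 -0.036   0.086 ]] [ 0.6338 -0.035   0.086 ] 1.4721621439648593 0.07892507012965122
[ 0.6353 -0.035   0.0722] [0.6411 0.0349 0.0466]
[ 0.6288 -0.0142  0.0737] [0.4888 0.3115 0.0549]
345 ((634.9393310546875, -34.94599533081055), (100.9992446899414, 64.19944763183594), 0.80240797996521)
[0.5046 0.2564 0.0581]
[0.4998 0.2568 0.0564]
[0.4965 0.2605 0.0571]
[0.5203 0.2693 0.0561]
[0.5068 0.2666 0.0569]
[0.5306 0.275  0.0556]
[0.5176 0.2708 0.055 ]
[0.5043 0.2671 0.0549]
[0.5277 0.2768 0.0547]
[0.5148 0.2723 0.0539]
[0.5011 0.2705 0.0554]
[0.5268 0.2717 0.0479]
[0.4969 0.2783 0.0568]
[0.4937 0.282  0.0576]
[0.4906 0.2854 0.0582]
[0.4884 0.2849 0.0555]
[0.4961 0.2911 0.0532]
[0.4918 0.2996 0.0583]
[0.4889 0.3023 0.0584]
[0.4838 0.3047 0.0587]
[0.482  0.3026 0.0545]
[0.4888 0.3115 0.0549]
[0.4852 0.3175 0.058 ]
[0.4803 0.3196 0.0581]
[0.4777 0.3211 0.0572]
[0.4853 0.326  0.0541]
[0.4845 0.3296 0.0546]
[0.508  0.341  0.0563]
[0.4952 0.3395 0.058 ]
[0.4834 0.3342 0.0561]
[0.507  0.3444 0.0567]
[0.4949 0.3405 0.0562]
[0.4829 0.3359 0.0549]
[0.5071 0.3441 0.0536]
[0.4955 0.3382 0.0512]
[0.4821 0.3392 0.0553]
[0.5073 0.3434 0.0502]
[0.4951 0.3396 0.0498]
[0.4729 0.3417 0.057 ]
[0.4708 0.3413 0.0543]
hood [[0.5922 0.0415 0.764 ]
 [0.5886 0.0419 0.762 ]
 [0.5854 0.0427 0.7583]
 [0.5862 0.0463 0.7418]]
```

```bash
cat >> h.py <<'E'
def plan(xyz,yaw=None):
    """tool-frame shift (mm) to world xyz and spin (deg) bringing tool y to world yaw (mod 180)"""
    o=robot.get_obs();M=R.from_quat(o['ee_rot']).as_matrix()
    y=np.degrees(np.arctan2(M[1,1],M[0,1]))
    d=M.T@(np.array(xyz)-o['eef_pos'])*1000
    s=None if yaw is None else [round(-(((yaw-y+90)%180)-90),2)]
    print('pos',np.round(o['eef_pos'],4),'yaw_y',round(y,2),'q6',round(o['joint_positions'][5],2),'F',np.round(o['force'],1),'t',round(o['time_s'],2),'w',round(o['grip_width'],3),'-> d',np.round(d,1),'spin',s)
E
python3 - <<'E'
from h import *
plan([.491,.297,.13],18.4)
E
```

```text
pos [0.1685 0.5492 0.2304] yaw_y 72.94 q6 -0.21 F [-1.1  0.5  0.3] t 0.1 w 0.999 -> d [-382.4 -146.3  100.5] spin [np.float64(54.54)]
```

>>> arm_command(deltas=[-382,-146,100,54.5,-382,-146,100,54.5,-382,-146,100,54.5,-382,-146,100,54.5,-382,-146,100,54.5,-382,-146,100,54.5,-382,-146,100,54.5,-382,-146,100,54.5,-382,-146,100,54.5,-382,-146,100,54.5], grip=0.3)

```text
time_s: 0.93
eef_pos: [0.4888, 0.2989, 0.1315]
ee_rot: [0.585, 0.811, -0.0, -0.0]
force: [0.5, 0.5, 0.3]
grip_width: 0.302
grip_force: 0.0
```

```bash
python3 - <<'E'
from h import *
plan([.491,.297,.13],18.4)
E
```

```text
pos [0.4888 0.2989 0.1315] yaw_y 18.41 q6 0.02 F [0.5 0.5 0.3] t 0.93 w 0.302 -> d [-2.6  1.5  1.5] spin [np.float64(0.01)]
```

```bash
python3 - <<'E'
from h import *
snap('wrist','w1')
np.set_printoptions(precision=4,suppress=True)
print(load('w1')['K'],load('w1')['c2w'])
W=cloud('w1')
for v in range(20,384,60): print([tuple(np.round(W[v,u],3)) for u in range(30,512,110)])
E
```

```text
[[308.8256   0.     256.5839]
 [  0.     308.8256 193.6769]
 [  0.       0.       1.    ]] [[ 0.949  -0.3018 -0.0914  0.4659]
 [ 0.3153  0.9073  0.2783  0.3706]
 [-0.0011 -0.2929  0.9561  0.274 ]
 [ 0.      0.      0.      1.    ]]
[(np.float64(-0.366), np.float64(0.371), np.float64(-0.929)), (np.float64(-0.002), np.float64(0.492), np.float64(-0.928)), (np.float64(0.36), np.float64(0.613), np.float64(-0.933)), (np.float64(0.525), np.float64(0.454), np.float64(-0.004)), (np.float64(0.608), np.float64(0.482), np.float64(-0.003))]
[(np.float64(-0.345), np.float64(0.171), np.float64(-0.931)), (np.float64(0.039), np.float64(0.299), np.float64(-0.928)), (np.float64(0.455), np.float64(0.384), np.float64(-0.01)), (np.float64(0.544), np.float64(0.413), np.float64(-0.005)), (np.float64(0.632), np.float64(0.442), np.float64(-0.004))]
[(np.float64(-0.0), np.float64(0.121), np.float64(-0.44)), (np.float64(0.116), np.float64(0.108), np.float64(-0.828)), (np.float64(0.471), np.float64(0.335), np.float64(-0.004)), (np.float64(0.531), np.float64(0.368), np.float64(0.089)), (np.float64(0.593), np.floa
[... 520 characters left out ...]
4(0.564), np.float64(0.295), np.float64(0.089)), (np.float64(0.632), np.float64(0.318), np.float64(0.091))]
[(np.float64(-0.227), np.float64(-0.897), np.float64(-0.929)), (np.float64(0.452), np.float64(0.296), np.float64(0.192)), (np.float64(0.529), np.float64(0.158), np.float64(0.003)), (np.float64(0.521), np.float64(0.315), np.float64(0.188)), (np.float64(0.657), np.float64(0.276), np.float64(0.09))]
[(np.float64(0.435), np.float64(0.294), np.float64(0.218)), (np.float64(0.335), np.float64(-1.089), np.float64(-0.93)), (np.float64(0.484), np.float64(0.31), np.float64(0.217)), (np.float64(0.51), np.float64(0.317), np.float64(0.216)), (np.float64(0.532), np.float64(0.327), np.float64(0.218))]
```

View pics/w1.png

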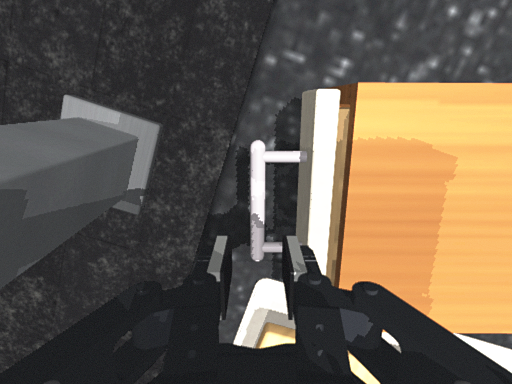

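The wrist view shows the handle bar from (258,146) to (258,257), with the fingers at (220,270) and (295,270). The drawer front's face is at about u=302.

```bash
python3 - <<'E'
from h import *
np.set_printoptions(precision=4,suppress=True)
a=proj('w1',[(258,144),(258,258),(258,200)],.055);print(a,ang(a[1],a[0]),a[:2].mean(0), np.linalg.norm(a[0]-a[1]))
f=proj('w1',[(305,93),(340,93),(301,200)],.085);print(f)
t=.5*(a[0]+a[1])
W=cloud('w1');z=W[...,2];m=np.zeros(z.shape,bool);m[140:262,245:272]=True;m&=(z>.045)&(z<.062);p=W[m];print(cv2.minAreaRect((p[:,:2]*1000).astype(np.float32)))
plan([t[0],t[1],.034],ang(a[1],a[0])-90)
E
```

```text
[[0.4762 0.342  0.055 ]
 [0.5047 0.2566 0.055 ]
 [0.4894 0.3025 0.055 ]] 108.45791754457287 [0.4905 0.2993 0.055 ] 0.0900356116939228
[[0.4914 0.3826 0.085 ]
 [0.5107 0.389  0.085 ]
 [0.5125 0.3205 0.085 ]]
((492.4703063964844, 300.1514892578125), (16.570764541625977, 94.85282897949219), 18.15397834777832)
pos [0.4934 0.2938 0.1297] yaw_y 18.16 q6 0.01 F [ 2.2 -6.8 -1.2] t 0.98 w 0.301 -> d [ 6.5 -1.1 95.7] spin [np.float64(-0.3)]
```

>>> arm_command(deltas=[4,-2,30,0,4,-2,60,0,4,-2,80,0,4,-2,95,0,4,-2,95,0,4,-2,95,0])

```text
time_s: 1.48
eef_pos: [0.4838, 0.3036, 0.0367]
ee_rot: [0.585, 0.811, -0.001, -0.001]
force: [0.8, 0.7, 0.2]
grip_width: 0.304
grip_force: 0.0
```

>>> arm_command(deltas=[0,0,0,0,0,0,0,0,0,0,0,0,0,0,0,0,0,0,0,0], grip=0)

```text
time_s: 1.9
eef_pos: [0.4855, 0.3042, 0.0387]
ee_rot: [0.585, 0.811, 0.001, 0.001]
force: [-1.1, 0.7, 6.5]
grip_width: 0.1
grip_force: 59.3
```

```bash
python3 - <<'E'
from h import *
plan([.4905,.2993,.034],18.4)
E
```

```text
pos [0.4855 0.3042 0.0387] yaw_y 18.44 q6 0.03 F [-1.1  0.7  6.5] t 1.9 w 0.1 -> d [-6.3  3.1  4.7] spin [np.float64(0.04)]
```

>>> arm_command(deltas=[0,-8,0,0,0,-22,0,0,0,-38,0,0,0,-54,0,0,0,-70,0,0,0,-86,0,0,0,-102,0,0,0,-116,0,0,0,-126,0,0,0,-131,0,0])

```text
time_s: 2.73
eef_pos: [0.366, 0.265, 0.0391]
ee_rot: [0.585, 0.811, 0.009, 0.005]
force: [33.6, 17.2, -35.1]
grip_width: 0.1
grip_force: 58.3
```

>>> arm_command(deltas=[0,-1,0,0,0,-2,0,0,0,-2,0,0])

```text
time_s: 2.98
eef_pos: [0.366, 0.265, 0.039]
ee_rot: [0.585, 0.811, 0.01, 0.005]
force: [26.4, 15.7, -26.0]
grip_width: 0.104
grip_force: 59.0
```

```bash
python3 - <<'E'
from h import *
o=robot.get_obs()
print(np.hypot(*(o['eef_pos']-[.4855,.3042,0])[:2]))
plan([.4905,.2993,.034],18.4)
E
```

```text
0.12573318418766832
pos [0.366 0.265 0.039] yaw_y 18.33 q6 0.04 F [ 26.4  15.7 -26. ] t 2.98 w 0.104 -> d [ -6.6 128.8   7.8] spin [np.float64(-0.07)]
```

>>> arm_command(deltas=[0,6,0,0,0,6,0,0])

```text
time_s: 3.15
eef_pos: [0.3661, 0.265, 0.0387]
ee_rot: [0.585, 0.811, 0.003, 0.001]
force: [4.9, 6.3, 4.7]
grip_width: 0.099
grip_force: 62.4
```

>>> arm_command(deltas=[0,0,0,0,0,0,0,0,0,0,0,0,0,0,-30,0,0,0,-70,0,0,0,-110,0,0,20,-150,0,0,20,-150,0,0,20,-150,0], grip=0.3)

```text
time_s: 3.9
eef_pos: [0.385, 0.2704, 0.19]
ee_rot: [0.585, 0.811, 0.002, 0.002]
force: [0.3, 0.3, -0.7]
grip_width: 0.3
grip_force: 0.0
```

```bash
python3 - <<'E'
from h import *
plan([.4905,.2993,.034],18.4)
snap('wrist','w2')
E
```

```text
pos [0.385  0.2704 0.19  ] yaw_y 18.43 q6 0.03 F [ 0.3  0.3 -0.7] t 3.9 w 0.3 -> d [ -6.  108.3 156.6] spin [np.float64(0.03)]
```

View pics/w2.png

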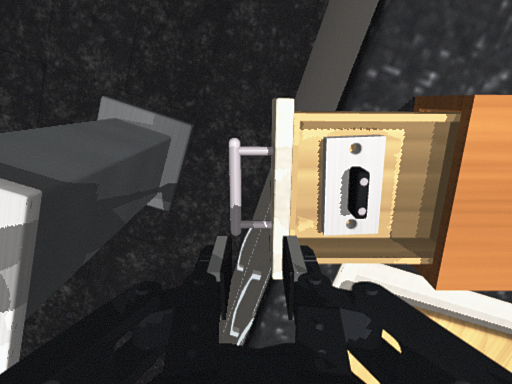

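The drawer is open. The upper mould lies inside it with its holes at (356,148) and (351,224) and the grip bar around (358,192).

```bash
python3 - <<'E'
from h import *
np.set_printoptions(precision=4,suppress=True)
h=proj('w2',[(356,148),(351,224)],.038);c=h.mean(0);print(h,c,ang(h[1],h[0]),np.linalg.norm(h[0]-h[1]))
p=proj('w2',[(324,138),(385,136),(379,236),(320,233)],.038);print(p.mean(0),ang(p[3],p[0]),ang(p[2],p[1]))
hd=proj('w2',[(235,142),(235,233)],.056).mean(0);print('handle',hd)
W=cloud('w2');z=W[...,2];m=np.zeros(z.shape,bool);m[150:225,335:378]=True;m&=(z>.052)&(z<.075);q=W[m];print('bar',len(q),cv2.minAreaRect((q[:,:2]*1000).astype(np.float32)),np.median(q,0))
m=np.zeros(z.shape,bool);m[134:238,318:388]=True;m&=(z>.032)&(z<.044);q=W[m];print('plate',cv2.minAreaRect((q[:,:2]*1000).astype(np.float32)),np.median(q[:,2]))
plan([c[0],c[1],.10],ang(h[1],h[0])-90)
a=cv2.imread('pics/w2.png')[110:260,280:430]
cv2.imwrite('pics/c2.png',cv2.resize(a,None,fx=4,fy=4,interpolation=2))
E
```

```text
[[0.4671 0.3298 0.038 ]
 [0.4939 0.2562 0.038 ]] [0.4805 0.293  0.038 ] 110.04004498645013 0.07837065892963926
[0.4794 0.2919 0.038 ] 109.63214015612701 111.91020307988958
handle [0.3691 0.2593 0.056 ]
bar 813 ((479.6806335449219, 292.8948974609375), (12.207000732421875, 45.87639236450195), 20.697917938232422) [0.4777 0.2944 0.0652]
plate ((480.3356018066406, 292.4514465332031), (56.74660110473633, 100.85381317138672), 20.384687423706055) 0.03782442679288453
pos [0.3831 0.2698 0.1874] yaw_y 18.43 q6 0.03 F [-0.8 -0.1 -0.1] t 3.95 w 0.297 -> d [-8.8 99.7 87.4] spin [np.float64(-1.61)]
```

View pics/c2.png

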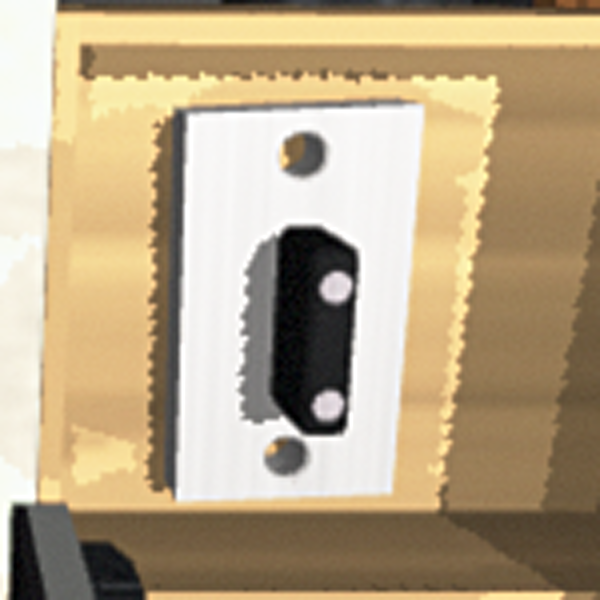

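>>> arm_command(deltas=[-7,40,30,-2,-7,80,60,-2,-7,99,90,-2,-7,99,90,-2,-7,99,90,-2,-7,99,90,-2,-7,99,90,-2], grip=0.4)

```text
time_s: 4.53
eef_pos: [0.4782, 0.2944, 0.0973]
ee_rot: [0.57, 0.821, -0.0, -0.0]
force: [0.2, -0.1, -0.7]
grip_width: 0.4
grip_force: 0.0
```

```bash
python3 - <<'E'
from h import *
plan([.480,.2928,.042],20.4)
E
```

```text
pos [0.4782 0.2944 0.0973] yaw_y 20.45 q6 -0.02 F [ 0.2 -0.1 -0.7] t 4.53 w 0.4 -> d [-2.1  1.2 55.3] spin [np.float64(0.05)]
```

>>> arm_command(deltas=[-2,1,15,0,-2,1,30,0,-2,1,45,0,-2,1,53,0,-2,1,55,0,-2,1,55,0,-2,1,55,0])

```text
time_s: 5.12
eef_pos: [0.4814, 0.2934, 0.0436]
ee_rot: [0.57, 0.821, 0.001, 0.001]
force: [-0.1, 0.2, -0.3]
grip_width: 0.403
grip_force: 0.0
```

>>> arm_command(deltas=[0,0,0,0,0,0,0,0,0,0,0,0,0,0,0,0,0,0,0,0,0,0,0,0], grip=0)

```text
time_s: 5.62
eef_pos: [0.4818, 0.2935, 0.0436]
ee_rot: [0.57, 0.821, 0.001, 0.001]
force: [-0.8, -0.7, 5.7]
grip_width: 0.126
grip_force: 61.5
```

```bash
python3 - <<'E'
from h import *
plan([.480,.2928,.042],20.4)
E
```

```text
pos [0.4818 0.2935 0.0436] yaw_y 20.44 q6 -0.02 F [-0.8 -0.7  5.7] t 5.62 w 0.126 -> d [ 0.  -2.   1.6] spin [np.float64(0.04)]
```

>>> arm_command(deltas=[0,0,-10,0,0,0,-30,0,0,0,-55,0,0,0,-80,0,0,0,-105,0,0,0,-130,0,0,0,-150,0,0,0,-150,0,0,0,-150,0])

```text
time_s: 6.37
eef_pos: [0.4811, 0.2932, 0.1929]
ee_rot: [0.57, 0.821, 0.001, 0.0]
force: [0.3, 0.5, -2.9]
grip_width: 0.126
grip_force: 60.3
```

```bash
python3 - <<'E'
from h import *
plan([.634,-.035,.18],91.1)
E
```

```text
pos [0.4811 0.2932 0.1929] yaw_y 20.44 q6 -0.02 F [ 0.3  0.5 -2.9] t 6.37 w 0.126 -> d [-360.9   28.6   12.9] spin [np.float64(-70.66)]
```

>>> arm_command(deltas=[-15,1,0,-4,-45,3,0,-10,-80,6,0,-17,-115,9,0,-24,-150,12,0,-31,-185,15,0,-38,-220,18,0,-45,-255,21,4,-52,-290,24,8,-59,-320,26,12,-65])

```text
time_s: 7.2
eef_pos: [0.616, 0.0002, 0.177]
ee_rot: [0.037, 0.999, 0.0, -0.002]
force: [0.9, 0.5, -3.1]
grip_width: 0.127
grip_force: 60.2
```

>>> arm_command(deltas=[-9,17,0,-3,-13,30,0,-5.5,-13,39,0,-5.5,-13,39,0,-5.5,-13,39,0,-5.5,-13,39,0,-5.5])

```text
time_s: 7.7
eef_pos: [0.6323, 0.0408, 0.18]
ee_rot: [-0.009, 1.0, -0.0, -0.0]
force: [0.5, 0.3, -2.3]
grip_width: 0.126
grip_force: 60.2
```

```bash
python3 - <<'E'
from h import *
plan([.634,-.035,.18],91.1)
snap('wrist','w3')
plan([.634,-.035,.18],91.1)
E
```

```text
pos [0.6323 0.0408 0.18  ] yaw_y 90.99 q6 -1.71 F [ 0.5  0.3 -2.3] t 7.7 w 0.126 -> d [ -0.4 -75.9   0.1] spin [np.float64(-0.11)]
pos [0.6325 0.0405 0.1803] yaw_y 90.97 q6 -1.71 F [-1.  -1.4 -2.6] t 7.75 w 0.128 -> d [ -0.2 -75.5   0.3] spin [np.float64(-0.13)]
```

View pics/w3.png

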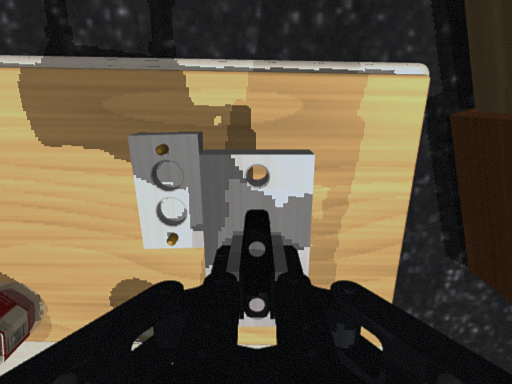

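```bash
python3 - <<'E'
from h import *
a=cv2.imread('pics/w3.png')[125:265,120:320]
cv2.imwrite('pics/c3.png',cv2.resize(a,None,fx=4,fy=4,interpolation=2))
E
```

```text
(no output)
```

View pics/c3.png

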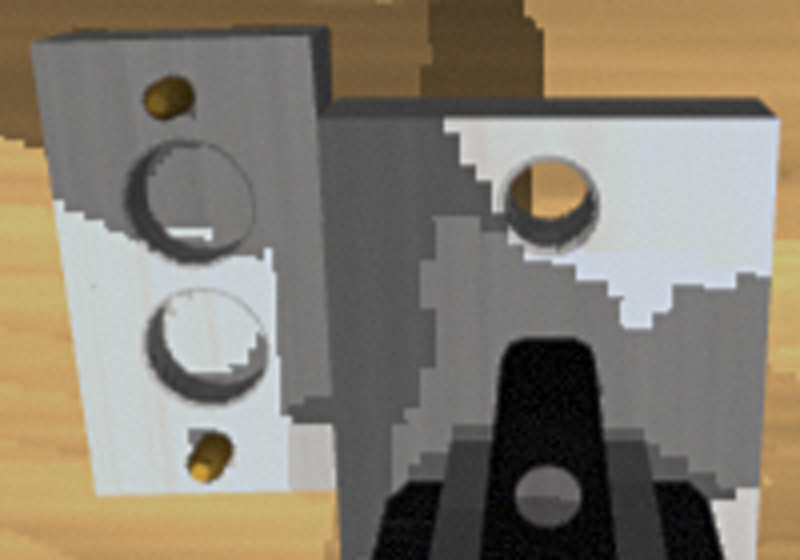

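The lower block fills the left of the crop, with dowel tips near (160,98) and (204,470). The held plate's hole rim is centred at (552,203), with plate corners at (325,118) and (778,118).

```bash
python3 - <<'E'
from h import *
np.set_printoptions(precision=4,suppress=True)
f=lambda l:[(120+(u-1.5)/4,125+(v-1.5)/4) for u,v in l]
b=proj('w3',f([(179,97),(220,447)]),.073);t=proj('w3',f([(160,98),(204,470)]),.086)
for d in(b,t): print('dowel',d,d.mean(0),ang(d[1],d[0]),np.linalg.norm(d[0]-d[1]))
c=proj('w3',f([(35,42),(310,37),(337,490),(98,495)]),.073);print('block',c,c.mean(0),ang(c[0],c[3]),ang(c[1],c[2]))
o=robot.get_obs();M=R.from_quat(o['ee_rot']).as_matrix()
zt=o['eef_pos'][2]-.0056
h=proj('w3',f([(552,203)]),zt);e=proj('w3',f([(325,118),(778,118)]),zt)
print('hole',h,'edge',e,e.mean(0),ang(e[0],e[1]))
for p in (h[0],e.mean(0)): print('in tool mm',M.T@(p-o['eef_pos'])*1000)
W=cloud('w3');z=W[...,2];m=np.zeros(z.shape,bool);m[130:250,125:205]=True;m&=(z>.066)&(z<.0795);q=W[m];print('block',cv2.minAreaRect((q[:,:2]*1000).astype(np.float32)),np.median(q[:,2]))
m=np.zeros(z.shape,bool);m[145:190,203:315]=True;m&=(z>.165)&(z<.185);print('plate z',np.median(z[m]),o['eef_pos'][2])
plan([*((b+t)/2).mean(0)[:2],.15],91)
E
```

```text
dowel [[ 0.5979 -0.0338  0.073 ]
 [ 0.6752 -0.0302  0.073 ]] [ 0.6365 -0.032   0.073 ] -177.33098006068417 0.07734872403117844
dowel [[ 0.5961 -0.0336  0.086 ]
 [ 0.6744 -0.0302  0.086 ]] [ 0.6353 -0.0319  0.086 ] -177.52447697407098 0.07840654245598527
block [[ 0.5874 -0.0618  0.073 ]
 [ 0.5855 -0.0068  0.073 ]
 [ 0.6852 -0.0047  0.073 ]
 [ 0.6874 -0.0582  0.073 ]] [ 0.6364 -0.0329  0.073 ] 2.079482767280281 1.1971238570972462
hole [[0.5941 0.0414 0.1747]] edge [[0.5841 0.0138 0.1747]
 [0.5832 0.0684 0.1747]] [0.5836 0.0411 0.1747] 90.96268350282323
in tool mm [38.3426  1.4988  5.6138]
in tool mm [48.8641  1.4269  5.6177]
block ((636.2687377929688, -33.04676055908203), (100.64905548095703, 56.62165832519531), 2.259587287902832) 0.07287370270193565
plate z 0.17428251300763317 0.18026818487963073
pos [0.6325 0.0405 0.1803] yaw_y 90.97 q6 -1.71 F [-1.  -1.4 -2.6] t 7.75 w 0.128 -> d [ -2.2 -72.5  30.3] spin [np.float64(-0.03)]
```

>>> arm_command(deltas=[0,-12,0,-1,-1,-35,0,-1,-1,-58,0,-1,-1,-70,20,-1,-1,-74.5,40,-1,-1,-74.5,55,-1,-1,-74.5,62,-1,-1,-74.5,62,-1,-1,-74.5,62,-1])

```text
time_s: 8.5
eef_pos: [0.6353, -0.0342, 0.1187]
ee_rot: [-0.017, 1.0, -0.0, 0.0]
force: [0.3, 0.6, -1.3]
grip_width: 0.125
grip_force: 60.2
```

```bash
python3 - <<'E'
from h import *
plan([.6352,-.034,.108],92.2)
snap('wrist','w4')
plan([.6352,-.034,.108],92.2)
a=cv2.imread('pics/w4.png')[110:260,180:380]
cv2.imwrite('pics/c4.png',cv2.resize(a,None,fx=4,fy=4,interpolation=2))
E
```

```text
pos [ 0.6353 -0.0342  0.1187] yaw_y 91.94 q6 -1.85 F [ 0.3  0.6 -1.3] t 8.5 w 0.125 -> d [ 0.1  0.2 10.7] spin [np.float64(-0.26)]
pos [ 0.636  -0.0343  0.1197] yaw_y 91.96 q6 -1.85 F [-0.   0.3 -1.4] t 8.55 w 0.126 -> d [ 0.8  0.3 11.7] spin [np.float64(-0.24)]
```

View pics/c4.png

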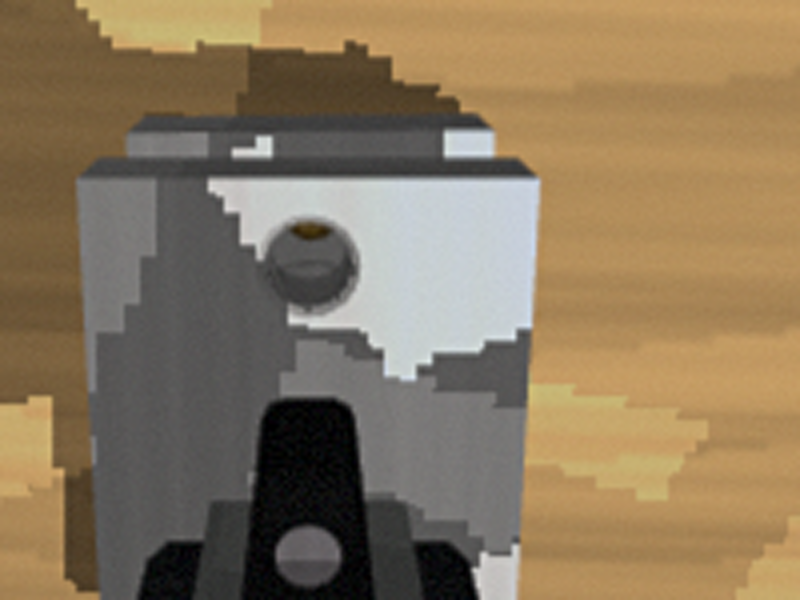

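The dowel shows through the hole, centred at u=311, so it is aligned sideways. Next I'll check the fore-aft offset using the edges at v=132 (lower, top edge) and v=178 (upper).

```bash
python3 - <<'E'
from h import *
np.set_printoptions(precision=4,suppress=True)
f=lambda l:[(180+(u-1.5)/4,110+(v-1.5)/4) for u,v in l]
zt=.1187-.0056
print('lower far edge',proj('w4',f([(128,131),(494,131)]),.073))
print('upper far edge',proj('w4',f([(78,179),(540,179)]),zt))
print('hole',proj('w4',f([(311,265)]),zt))
E
```

```text
lower far edge [[ 0.5873 -0.0625  0.073 ]
 [ 0.5854 -0.007   0.073 ]]
upper far edge [[ 0.5877 -0.0629  0.1131]
 [ 0.5859 -0.0072  0.1131]]
hole [[ 0.5974 -0.0344  0.1131]]
```

>>> arm_command(deltas=[0,0,4,0,0,0,8,0,0,0,12,0,0,0,16,0,0,0,18,0,0,0,18,0])

```text
time_s: 9.05
eef_pos: [0.6346, -0.0342, 0.0994]
ee_rot: [-0.017, 1.0, 0.0, -0.001]
force: [-0.7, 0.5, -2.2]
grip_width: 0.126
grip_force: 60.2
```

>>> arm_command(deltas=[0,0,2,0,0,0,4,0,0,0,5,0,0,0,5,0,0,0,5,0])

```text
time_s: 9.47
eef_pos: [0.6352, -0.0343, 0.0953]
ee_rot: [-0.017, 1.0, 0.0, -0.0]
force: [0.3, -0.3, -1.9]
grip_width: 0.125
grip_force: 60.2
```

>>> arm_command(deltas=[0,0,1,0,0,0,2,0,0,0,2,0,0,0,2,0])

```text
time_s: 9.8
eef_pos: [0.6356, -0.0344, 0.0946]
ee_rot: [-0.017, 1.0, -0.0, 0.0]
force: [-3.1, -0.5, 5.8]
grip_width: 0.128
grip_force: 61.3
```

>>> arm_command(deltas=[0,0,1,0,0,0,1,0,0,0,1,0,0,0,1,0])

```text
time_s: 10.13
eef_pos: [0.6356, -0.0344, 0.0946]
ee_rot: [-0.017, 1.0, -0.0, 0.0]
force: [-7.0, 1.2, 11.1]
grip_width: 0.127
grip_force: 62.2
```

>>> arm_command(deltas=[1,0,0.6,0,1,0,0.6,0,1,0,0.6,0,1,0,0.6,0,1,0,0.6,0,1,0,0.6,0])

```text
time_s: 10.63
eef_pos: [0.6356, -0.0345, 0.0946]
ee_rot: [-0.017, 1.0, -0.0, 0.002]
force: [-4.9, 1.7, 10.5]
grip_width: 0.124
grip_force: 62.2
```

```bash
python3 - <<'E'
from h import *
plan([.6352,-.034,.0946],92.2)
snap('wrist','w5');b=snap('side','s5')
for i in range(3): print(np.round(robot.get_obs()['force'],1)); robot.capture('top')
a=cv2.resize(cv2.imread('pics/s5.png')[140:350,140:350],(560,560),interpolation=2)
cv2.imwrite('pics/c5.png',a)
W=cloud('side0');V=cloud('s5')
f0=cv2.imread('pics/side0.png').astype(int);f1=cv2.imread('pics/s5.png').astype(int)
z=load('w5');np.set_printoptions(precision=4,suppress=True)
E
```

```text
pos [ 0.6356 -0.0345  0.0946] yaw_y 91.94 q6 -1.85 F [-4.9  1.7 10.5] t 10.63 w 0.124 -> d [ 0.4  0.5 -0. ] spin [np.float64(-0.26)]
[-4.7  0.7 11.3]
[-3.5  1.5 11.7]
[-3.5  1.1 11.2]
```

View pics/c5.png

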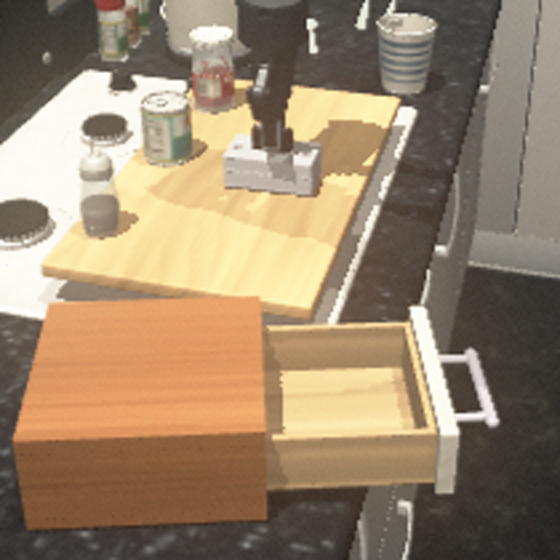

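The mould looks closed, the drawer is open and the other items are untouched. I'll bring the push to mid-range.

>>> arm_command(deltas=[0.5,0,0.8,0,0.5,0,0.8,0,0.5,0,0.8,0,0.5,0,0.8,0,0.5,0,0.8,0,0.5,0,0.8,0])

```text
time_s: 11.38
eef_pos: [0.6356, -0.0344, 0.0946]
ee_rot: [-0.017, 1.0, -0.0, 0.002]
force: [-4.7, 1.5, 14.1]
grip_width: 0.128
grip_force: 62.7
```

```bash
python3 -c "
from bench import robot
print(robot.get_obs()['force']);print(robot.hand_in())"
```

```text
[-4.6678378   1.467189   14.14688551]
the job is handed in; nothing more can be done
None
```

I handed the job in with the drawer pulled to its stop, the mould closed flush on both dowels, and the arm still gripping the bar and pressing down with about 14 N; the other items were not touched, and the clock was about 11 s.

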